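# Scan a circuit board, then hold the test fixture's plunger down

### The arm

A 6-joint arm with a two-finger parallel gripper is mounted at the origin on the work surface. World frame = base frame: x ahead of the robot, y to its left, z up, the work surface at z = 0. Lengths are in m, angles in rad, forces in N, time in s.
With the tool pointing down it reaches from about 0.35 to 0.775 m from the base axis. Payload 7.3 kg.
Tool frame: the origin (TCP) lies midway between the tips of the shut fingers; the grasp point (between the pads) lies grasp_offset behind it (grasp_offset is the distance from the TCP to the grasp point, in m); z points along the fingers, y is the line along which they close (so a half turn about z gives the same grasp; the last joint's range is limited). The gripper opens to 92 mm and grips with 3 to 60 N. Pads are 19 mm wide; open, the fingers measure 130 mm over their backs; the gripper's body (75 mm by 190 mm) begins 47 mm behind the grasp point.
Start: joints at [-1.383, 0.342, 1.524, -0, 1.275, -0.146], TCP at [0.172, -0.496, 0.227] pointing down, gripper open.
Joint ranges: [-2.53, 2.53], [-0.77, 2.02], [0.04, 2.7], [-1, 4.14], [0.28, 2.66], [-3.11, 3.11]. Speed limits (rad/s): [2.57, 2.57, 3.14, 3.14, 3.14, 3.14].

### API

Orientations are given as [roll, pitch, yaw] about the fixed x, y, z axes, in that order (R = Rz(yaw) Ry(pitch) Rx(roll)).
In Python, from cell import * gives the robot as it stands.
- The arm moves only by the tool step_arm, never from a script. Its argument "plan" is a list of rows, each a list of 5 numbers: the closure, from -1 (fully open) to 1 (shut), then the shift along the tool's x, y, z in m, then the turn about the tool's z in rad. In form: [[hand, x, y, z, twist], ...]. A call has 1 to 20 rows; each row is the pose to reach, as a shift and turn from the pose commanded when the call began, along the tool's axes at that moment; what a row does not reach only later rows make up. A row lasts 1/8 s, in which the tool goes at most 62.5 mm and 10.7 degrees, less where a joint would pass 70% of its speed; a pose out of reach is approached as far as the arm can. A call with a gripper value outside its range is refused whole. The fingers move at their own pace and stop on an object; "grip_force" is the grip in N (left out, the last holds). Time passes only in rows, so rows that repeat a pose let the fingers close. It gives the time, the measured TCP pose, the force, the opening and the grip force at its end, in the units of the state.
- observe(): the state, without advancing time (a new reading comes with each control period).
- read_camera(name): name is "scene" or "top"; returns a dict with "img" (384x512x3 uint8, red, green, blue), "range_z" (384x512 float32, m along the optical axis (not along the pixel's ray), 0 where there is no reading), "fx", "fy", "cx", "cy" (pixels), "k1" (the pictures are not rectified: a ray, as slopes to the right and down, at radius r is drawn at 1 + k1 r^2 times it, then the intrinsics apply), "R" (3x3) and "t" (3): a world point X has camera coordinates R X + t. Camera axes: x right, y down, z forward; pixel columns grow to the right and rows downward; lengths in m; the calibration is good to about 2 mm. A picture is of the moment at which its call begins.
- hand_in(): hands the job in; it is judged then, once.
The state is a dict: "time": time; "qpos": joint angles; "qvel": joint speeds; "joint_efforts": joint torques, N m; "tool_pos": TCP position; "tool_rot": TCP orientation; "contact_force": force on the tool from outside, world axes, zero at the start; "torque": the same for the moment, N m; "opening": finger opening in m; "grip_force": force on a finger pad.
Only numpy, scipy, OpenCV 4.12 (cv2) and the standard library are available. Lean on these libraries where they do the work, as an engineer would, in place of code of your own. Each camera call takes 0.05 s, during which the arm holds its last target. There are 200 camera calls.

### The job

Log and test the circuit board in the grey test fixture: take the yellow pen scanner out of its holder, point its nose straight down at the middle of the board's white bar-code label from about 6 cm and hold it still there for a good second, then stand it back in its holder, fully down, and let go of it. Then press the blue knob of the fixture's spring plunger down until the guide's rim stands within the green band of the rod (about 19 mm of travel), never so far that the red band goes in, and keep holding it there: the program finishes while the robot is still pressing. Leave everything else on the bench where it is.

Things in the scene. Friction and masses are not known exactly. Their poses are not given: they have to be found in the camera images.
- fixture: Test fixture fixed to the bench, yaw up to 0.5 rad either way: grey base 150 (x) by 210 (y) by 50 mm high, origin at the centre of its underside, z up. A green circuit board lies on it (face 54 mm up, parts 9 mm higher). At +y a column (y 76 to 102 mm) carries a head 50 mm wide, y 17 to 102 mm, top 150 mm up; in it at x 0, y +40 mm a dark guide (26 mm wide, rim 158 mm up) leads the plunger.
- label (a point): Centre of the white bar-code label (25 by 40 mm) lying flat on the circuit board, facing up, at x = 0, y = -60 mm, 55 mm up in the fixture's frame.
- knob_top (a point): Centre of the flat top of the plunger's blue knob (40 mm across, 18 mm thick), 212 mm above the bench at rest, straight above x = 0, y = +40 mm of the fixture; it goes down as the plunger is pressed.
- plunger (a joint): Downward travel of the spring plunger in m: 0 up at rest, 0.034 hard stop. Above the guide's rim the rod shows 14 mm steel, a 10 mm green band, a 12 mm red band, then the knob: the rim is in the green from 0.014 to 0.024. The spring takes 1.5 N to start, 8.5 N at 0.014, 13.5 N at 0.024, and pushes the knob back up when let go.
- scanner: Loose yellow pen scanner, about 120 g: round rod 150 mm long, 28 mm across, its lowest 30 mm tapering to a nose 20 mm across with a red window. Origin: centre of the nose's end; z along the rod away from the nose (up as it stands in the holder). It reads straight out of the nose, along its -z. In the holder the rod is free from 45 to 150 mm above the origin.
- scan_spot (a point): The point 60 mm straight ahead of the scanner's nose (on its -z axis), where it reads best; it moves with the scanner.
- holder: Black scanner holder fixed to the bench: block 70 by 70 by 55 mm high with a round upright hole, 35 mm across, 45 mm deep, in the centre of its top. Origin at the centre of its underside, z up; a scanner fully down has its origin 10 mm above this. The holder stands either left or right of the fixture.
- bin: Bystander: blue four-part component bin, 110 by 100 by 50 mm high, loose, on the other side of the fixture from the holder. Origin: centre of the underside.
- multimeter: Bystander: orange multimeter lying flat, 150 by 80 by 45 mm, loose, beyond the fixture. Origin: centre of the underside.
- breadboard: Bystander: white breadboard, 55 by 165 by 15 mm, loose, beyond the fixture. Origin: centre of the underside.
- stand: Bystander: green U-shaped printed stand, 40 by 100 by 104 mm high, loose, beyond the fixture. Origin: centre of the underside.
- screwdriver: Bystander: screwdriver 170 mm long lying on the near right of the bench, loose. Origin: near its middle, on the bench.
- mug: Bystander: white mug, 80 mm across, 90 mm high, on the near left of the bench, loose. Origin: centre of the underside.
There are look-alikes about, which are no part of the job. What is shaped like the holder but purple is not meant.

How it is judged:
By the outcome, as a careful person would: the job done as asked, in the order asked, and still so for the second after the job is handed in, while the arm keeps its last pose, push and grip.
It also fails if it takes over 72 s, if anything falls off the work surface, if the arm or the gripper's body presses on something with over 40 N, if the wrist force passes 120 N, or if a joint passes its speed limit or range.

## Working session

There is one attempt and no reset: what is moved stays moved. The work goes in short steps, Python scripts to look and compute and a tool call to move; the robot and the scene stay as the last step left them, time stands still between calls to the robot, and variables do not carry over. Pictures are saved under pics/ and viewed, at most 10 in all, crops included, and the job is handed in when it is done.

Besides the shell and the picture viewer there is one more tool, called as name(argument=value, ...), one argument or row to a line, values as JSON. step_arm: Moves the arm, as the interface text tells. Its arguments: {"type":"object","properties":{"plan":{"type":"array","items":{"type":"array","items":{"type":"number"}}},"grip_force":{"type":"number"}},"required":["plan"]}

```bash
mkdir -p pics
cat > h.py <<'E'
from cell import *
import numpy as np, cv2
def snap(n,f):
    c=read_camera(n); cv2.imwrite(f'pics/{f}.png',cv2.cvtColor(c['img'],cv2.COLOR_RGB2BGR)); np.savez(f'{f}.npz',**c); return c
def load(f): return dict(np.load(f'{f}.npz'))
def K(c): return np.array([[c['fx'],0,c['cx']],[0,c['fy'],c['cy']],[0,0,1.]])
def dist(c): return np.array([float(c['k1']),0,0,0])
def ray(c,uv):
    p=cv2.undistortPoints(np.array(uv,float).reshape(-1,1,2),K(c),dist(c)).reshape(-1,2)
    d=np.c_[p,np.ones(len(p))]@c['R']; o=-c['R'].T@c['t']; return o,d
def onplane(c,uv,z):
    o,d=ray(c,uv); return o+d*((z-o[2])/d[:,2])[:,None]
def cloud(c):
    h,w=c['range_z'].shape; v,u=np.mgrid[:h,:w]
    o,d=ray(c,np.stack([u,v],-1).reshape(-1,2)); P=o+d*c['range_z'].reshape(-1,1)
    P[c['range_z'].ravel()==0]=np.nan
    return P.reshape(h,w,3)
E
python3 - <<'E'
from h import *
print(observe())
for n in ('scene','top'):
    c=snap(n,n+'0'); print(n,c['fx'],c['k1'],-c['R'].T@c['t'],c['R'])
import cv2
E
```

```text
{'time': 0.0, 'qpos': array([-1.38306826e+00,  3.42703552e-01,  1.52501494e+00,  2.56648399e-06,
        1.27540647e+00, -1.45991094e-01]), 'qvel': array([ 0.0006082 , -0.00183196,  0.00016853,  0.00293471,  0.00017756,
        0.00017693]), 'joint_efforts': array([ 1.15407292e-03, -4.31245351e+01, -2.44221497e+01,  7.18621491e-02,
        5.59580291e-02, -1.23107361e-04]), 'tool_pos': array([ 0.17191765, -0.49562087,  0.22605564]), 'tool_rot': array([-3.14007700e+00, -2.25337864e-04,  3.33718239e-01]), 'contact_force': array([-0.08153766,  0.08847628, -0.54337669]), 'torque': array([-0.02412824, -0.02118174, -0.00247312]), 'grip_force': 0.0, 'opening': 0.09148401355757556}
scene 461.5946193703604 -0.054270396660567766 [1.06660892 0.85719899 0.86452983] [[-0.85745705  0.51454207  0.00372519]
 [ 0.30601675  0.51575411 -0.80021962]
 [-0.41366794 -0.68501398 -0.59969549]]
top 416.42669700023964 -0.0881134221611461 [ 0.44272468 -0.01063662  1.28591937] [[-0.0059674  -0.99997098 -0.00473539]
 [-0.99805406  0.00624976 -0.06204055]
 [ 0.06206834  0.00435595 -0.9980624 ]]
```

View pics/scene0.png

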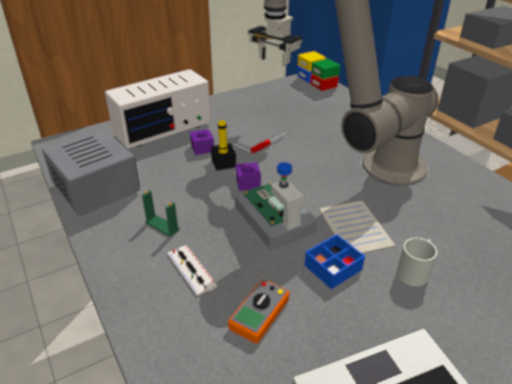

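View pics/top0.png

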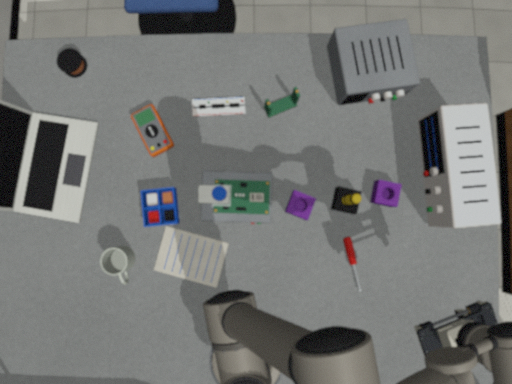

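The top view shows the scanner in the black holder at (347,200), with purple look-alikes at (300,205) and (386,193). The blue knob is at (220,193), the board around (243,196), and the bin at (160,207). The scene view shows the scanner at (222,140) and the knob at (285,170).

```bash
cat > m.py <<'E'
from h import *
def mask(c,lo,hi,box):
    hsv=cv2.cvtColor(c['img'],cv2.COLOR_RGB2HSV); m=cv2.inRange(hsv,lo,hi); z=np.zeros_like(m); x0,y0,x1,y1=box; z[y0:y1,x0:x1]=m[y0:y1,x0:x1]; return z
def comps(m,mn=8):
    n,l,s,c=cv2.connectedComponentsWithStats(m); return [(tuple(s[i]),c[i].round(1)) for i in range(1,n) if s[i][4]>=mn],l
def tri(c1,p1,c2,p2):
    o1,d1=ray(c1,[p1]);o2,d2=ray(c2,[p2]);A=np.c_[d1[0],-d2[0]];s=np.linalg.lstsq(A,o2-o1,rcond=None)[0]
    a=o1+s[0]*d1[0];b=o2+s[1]*d2[0];return (a+b)/2,np.linalg.norm(a-b)
E
python3 - <<'E'
from m import *
T=load('top0');S=load('scene0');PT=cloud(T);PS=cloud(S)
def show(n,c,P,lo,hi,box):
    m=mask(c,lo,hi,box);print(n)
    for s,ce in comps(m)[0]: 
        pass
    cs,l=comps(m)
    for s,ce in cs:
        k=(l==l[m>0][0]) 
        sel=np.zeros_like(m,bool); sel[s[1]:s[1]+s[3],s[0]:s[0]+s[2]]=m[s[1]:s[1]+s[3],s[0]:s[0]+s[2]]>0
        q=P[sel]; print(s,ce,'zmax',np.nanpercentile(q[:,2],[5,50,95]).round(3),'mean',np.nanmean(q,0).round(4))
        top=q[q[:,2]>np.nanpercentile(q[:,2],95)-.008]; print('   topmean',top.mean(0).round(4),'rng',top.min(0).round(3),top.max(0).round(3))
Y=((18,120,90),(35,255,255));B=((100,130,60),(125,255,255));G=((40,90,40),(90,255,255));W=((0,0,190),(179,40,255))
show('yel T',T,PT,*Y,(320,170,375,225));show('yel S',S,PS,*Y,(205,110,245,170))
show('blu T',T,PT,*B,(195,170,250,215));show('blu S',S,PS,*B,(270,155,300,190))
show('pcb T',T,PT,*G,(195,170,280,225))
show('wh T',T,PT,*W,(195,170,280,225))
# contours
f=lambda c,b,n:cv2.imwrite(n,cv2.cvtColor(cv2.resize(c['img'][b[1]:b[3],b[0]:b[2]],None,fx=4,fy=4,interpolation=cv2.INTER_CUBIC),cv2.COLOR_RGB2BGR))
a=cv2.resize(T['img'][160:230,190:390],None,fx=4,fy=4,interpolation=cv2.INTER_CUBIC)
b=cv2.resize(S['img'][110:245,180:330],None,fx=2,fy=2,interpolation=cv2.INTER_CUBIC)
o=np.zeros((560,800,3),np.uint8);o[:280]=a;o[285:285+270,:300]=b;cv2.imwrite('pics/crop.png',o[:,:,::-1])
E
```

```text
yel T
(np.int32(351), np.int32(193), np.int32(10), np.int32(11), np.int32(85)) [355.7 198. ] zmax [0.153 0.159 0.163] mean [ 0.4893 -0.3014  0.1586]
   topmean [ 0.4896 -0.3018  0.1595] rng [ 0.478 -0.314  0.155] [ 0.503 -0.289  0.167]
(np.int32(345), np.int32(196), np.int32(6), np.int32(8), np.int32(34)) [347.4 199.7] zmax [0.08  0.104 0.129] mean [ 0.4868 -0.2917  0.1031]
   topmean [ 0.4864 -0.2909  0.1275] rng [ 0.48  -0.294  0.123] [ 0.493 -0.289  0.132]
yel S
(np.int32(218), np.int32(120), np.int32(8), np.int32(6), np.int32(41)) [221.6 122.8] zmax [0.149 0.155 0.158] mean [ 0.49   -0.3048  0.1508]
   topmean [ 0.4928 -0.2976  0.155 ] rng [ 0.482 -0.315  0.151] [ 0.502 -0.283  0.16 ]
(np.int32(218), np.int32(128), np.int32(10), np.int32(26), np.int32(193)) [222.4 140.6] zmax [0.05  0.091 0.133] mean [ 0.4941 -0.2961  0.0904]
   topmean [ 0.4958 -0.2918  0.1322] rng [ 0.486 -0.302  0.125] [ 0.503 -0.286  0.139]
blu T
(np.int32(213), np.int32(187), np.int32(13), np.int32(13), np.int32(136)) [218.9 193. ] zmax [0.209 0.213 0.216] mean [0.5021 0.0667 0.2125]
   topmean [0.5021 0.0667 0.2126] rng [0.487 0.051 0.208] [0.518 0.082 0.218]
blu S
(np.int32(277), np.int32(163), np.int32(15), np.int32(12), np.int32(148)) [284.1 168.4] zmax [0.198 0.208 0.211] mean [0.5089 0.0747 0.2063]
   topmean [0.5073 0.0732 0.208 ] rng [0.488 0.05  0.203] [0.523 0.09  0.212]
pcb T
(np.int32(218), np.int32(180), np.int32(51), np.int32(33), np.int32(904)) [246.6 197. ] zmax [0.051 0.055 0.059] mean [ 0.4986 -0.0041  0.0547]
   topmean [ 0.499  -0.0044  0.0549] rng [ 0.454 -0.068  0.051] [0.55  0.081 0.065]
wh T
```

View pics/crop.png

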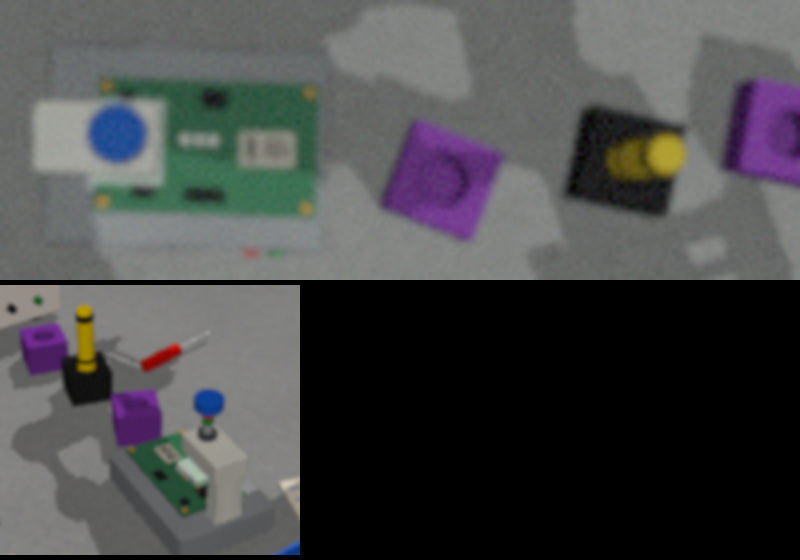

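The crop shows the label at crop (267,149), i.e. about pixel (256.5,197), the knob at (219,193), and the scanner leaning a little in the top view because of parallax, with its top at (356,198).

Run:
```python
from m import *
T=load('top0');S=load('scene0')
hsv=cv2.cvtColor(T['img'],cv2.COLOR_RGB2HSV)
m=((hsv[...,1]<70)&(hsv[...,2]>130)).astype(np.uint8)*255
z=np.zeros_like(m); z[190:206,245:268]=m[190:206,245:268]
for s,c in comps(z)[0]: print('label',s,c,onplane(T,[c],.055))
g=mask(T,(40,70,30),(90,255,255),(195,170,280,225)); cn=max(cv2.findContours(g,0,2)[0],key=cv2.contourArea)
r=cv2.boxPoints(cv2.minAreaRect(cn)); print('board',r,onplane(T,r,.054).round(4))
k,e=tri(T,(218.9,193.0),S,(284.1,168.4)); print('knob tri',k,e,'plane',onplane(T,[(218.9,193)],.212))
k,e=tri(T,(355.7,198.0),S,(221.6,120.5)); print('scan tri',k,e,'plane',onplane(T,[(355.7,198)],.16))
# base of holder: black top
b=mask(T,(0,0,0),(179,255,50),(325,180,368,220)); cs,_=comps(b,50); print('holder',cs)
cn=max(cv2.findContours(b,0,2)[0],key=cv2.contourArea); r=cv2.boxPoints(cv2.minAreaRect(cn)); print(onplane(T,r,.055).round(4), onplane(T,r,.055).mean(0))
m2=mask(T,(18,60,50),(38,255,255),(335,185,375,215)); print(comps(m2))
```

```text
label (np.int32(254), np.int32(194), np.int32(9), np.int32(8), np.int32(29)) [256.8 198.4] [[ 0.49418676 -0.03404306  0.055     ]]
board [[213.8361  211.75298]
 [214.95488 179.30879]
 [268.92517 181.16985]
 [267.8064  213.61403]] [[ 0.4555  0.0933  0.054 ]
 [ 0.5518  0.0898  0.054 ]
 [ 0.5452 -0.0704  0.054 ]
 [ 0.449  -0.0663  0.054 ]]
knob tri [0.50316985 0.06743196 0.19982352] 0.0007620376490265839 plane [[0.5021858  0.06677595 0.212     ]]
scan tri [ 0.48996346 -0.30164835  0.16010709] 0.002080552034969598 plane [[ 0.48908857 -0.30109137  0.16      ]]
holder [((np.int32(332), np.int32(187), np.int32(26), np.int32(27), np.int32(364)), array([342.7, 200.5]))]
[[ 0.463  -0.254   0.055 ]
 [ 0.5286 -0.2684  0.055 ]
 [ 0.5137 -0.3409  0.055 ]
 [ 0.4481 -0.3262  0.055 ]] [ 0.48836209 -0.29737607  0.055     ]
([((np.int32(341), np.int32(192), np.int32(21), np.int32(13), np.int32(209)), array([351.5, 198.7]))], array([[0, 0, 0, ..., 0, 0, 0],
       [0, 0, 0, ..., 0, 0, 0],
       [0, 0, 0, ..., 0, 0, 0],
       ...,
       [0, 0, 0, ..., 0, 0, 0],
       [0, 0, 0, ..., 0, 0, 0],
       [0, 0, 0, ..., 0, 0, 0]], shape=(384, 512), dtype=int32))
```

Run:
```python
import cell
print({k:v for k,v in vars(cell).items() if not k.startswith('__')} if 0 else [k for k in dir(cell) if not k.startswith('_')], getattr(cell,'grasp_offset',None))
```

```text
['IKError', 'grasp_offset', 'hand_in', 'observe', 'read_camera'] 0.0188
```

step_arm(
  plan=[
    [-1, 0.04, -0.01, 0, 0.1],
    [-1, 0.09, -0.02, 0, 0.2],
    [-1, 0.14, -0.03, 0, 0.3],
    [-1, 0.19, -0.045, 0, 0.334],
    [-1, 0.24, -0.055, 0, 0.334],
    [-1, 0.29, -0.065, 0, 0.334],
    [-1, 0.34, -0.077, 0, 0.334],
    [-1, 0.364, -0.081, 0, 0.334],
    [-1, 0.364, -0.081, 0, 0.334],
    [-1, 0.364, -0.081, 0, 0.334],
  ],
)

```text
time: 1.35
tool_pos: [0.4887, -0.3005, 0.2263]
tool_rot: [-3.141, 0.001, -0.0]
contact_force: [-0.5, -0.7, -0.5]
opening: 0.092
grip_force: 0.0
```

step_arm(
  plan=[
    [-1, 0, 0, 0.03, 0],
    [-1, 0, 0, 0.06, 0],
    [-1, 0, 0, 0.09, 0],
    [-1, 0, 0, 0.115, 0],
    [-1, 0, 0, 0.125, 0],
    [-1, 0, 0, 0.125, 0],
    [0, 0, 0, 0.125, 0],
    [0.2, 0, 0, 0.125, 0],
  ],
  grip_force=15,
)

```text
time: 2.35
tool_pos: [0.4898, -0.3007, 0.1028]
tool_rot: [3.14, -0.001, -0.0]
contact_force: [0.3, 0.1, -0.4]
opening: 0.0764
grip_force: 0.0
```

Run:
```python
from m import *
c=snap('scene','s1');t=snap('top','t1')
o=np.zeros((400,800,3),np.uint8)
o[:,:400]=cv2.resize(c['img'][80:180,170:270],(400,400),interpolation=3);o[:,400:]=cv2.resize(t['img'][150:250,290:390],(400,400),interpolation=3)
cv2.imwrite('pics/c1.png',o[:,:,::-1]); s=observe(); print(s['opening'],s['tool_pos'],s['contact_force'])
```

```text
0.06811233058973351 [ 0.48966387 -0.30042875  0.10243232] [ 0.08879151  0.64693834 -0.12720794]
```

View pics/c1.png

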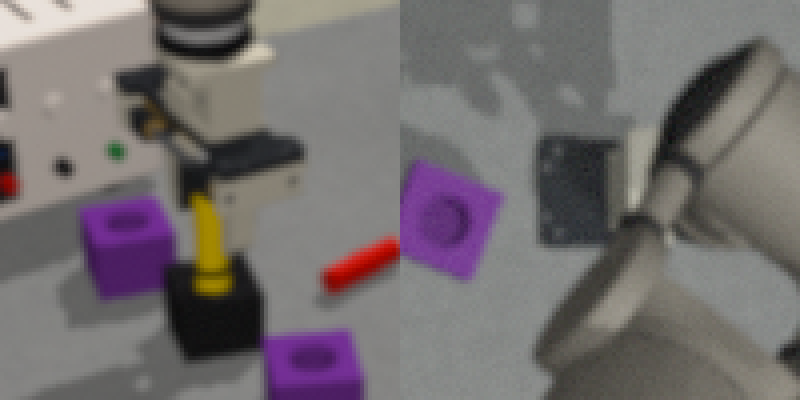

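The gripper stands over the scanner with the rod between the fingers (left crop, about (210,240)). I'll close now and lift a little.

step_arm(
  plan=[
    [1, 0, 0, 0, 0],
    [1, 0, 0, 0, 0],
    [1, 0, 0, 0, 0],
    [1, 0, 0, 0, 0],
    [1, 0, 0, 0, 0],
    [1, 0, 0, 0, 0],
    [1, 0, 0, 0, 0],
    [1, 0, 0, 0, 0],
  ],
  grip_force=20,
)

```text
time: 3.45
tool_pos: [0.4894, -0.3002, 0.1017]
tool_rot: [3.142, 0.0, -0.0]
contact_force: [-0.4, -0.2, -0.7]
opening: 0.0275
grip_force: 20.0
```

step_arm(
  plan=[
    [1, 0, 0, -0.01, 0],
    [1, 0, 0, -0.03, 0],
    [1, 0, 0, -0.06, 0],
    [1, 0, 0, -0.09, 0],
    [1, 0, 0, -0.12, 0],
    [1, 0, 0, -0.12, 0],
    [1, 0, 0, -0.12, 0],
  ],
)

```text
time: 4.32
tool_pos: [0.489, -0.2999, 0.221]
tool_rot: [-3.141, 0.001, -0.0]
contact_force: [-0.4, -0.7, -2.0]
opening: 0.0277
grip_force: 20.0
```

Run:
```python
from m import *
c=snap('scene','s2');t=snap('top','t2')
s=observe(); print(s['opening'],s['tool_pos'],s['contact_force'],s['grip_force'])
for n,cc,bx in (('S',c,(180,60,280,180)),('T',t,(310,150,400,250))):
    m=mask(cc,(18,110,60),(36,255,255),bx); P=cloud(cc)
    print(n,comps(m)[0]); q=P[m>0]; print(np.nanpercentile(q,[3,50,97],0).round(3))
o=np.zeros((400,800,3),np.uint8)
o[:,:400]=cv2.resize(c['img'][60:180,170:290],(400,400),interpolation=3);o[:,400:]=cv2.resize(t['img'][150:250,310:410],(400,400),interpolation=3)
cv2.imwrite('pics/c2.png',o[:,:,::-1])
```

```text
0.027433407600457937 [ 0.4888353  -0.29980616  0.22036069] [-0.07333725 -0.63064745 -1.59106912] 19.986496791243553
S [((np.int32(208), np.int32(73), np.int32(6), np.int32(10), np.int32(28)), array([210.4,  77.1])), ((np.int32(217), np.int32(85), np.int32(4), np.int32(5), np.int32(14)), array([218.2,  86.9])), ((np.int32(217), np.int32(94), np.int32(10), np.int32(38), np.int32(237)), array([221.2, 114.3]))]
[[ 0.484 -0.327  0.131]
 [ 0.499 -0.291  0.196]
 [ 0.522 -0.256  0.307]]
T []
[nan nan nan]
  return np.nanmean(a, axis, out=out, keepdims=keepdims)
```

View pics/c2.png

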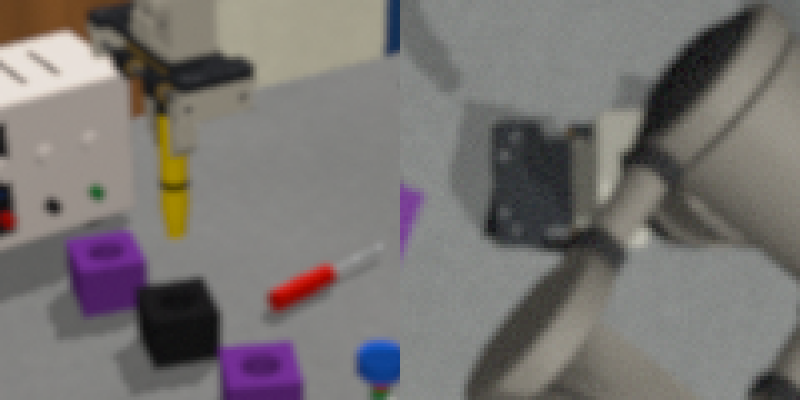

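The scanner hangs upright in the gripper, nose at scene px (223,131). The holder's hole is visible at (224,149.5).

Run:
```python
from m import *
c=load('s2')
m=mask(c,(18,110,60),(36,255,255),(205,94,235,136))
for v in range(94,134,3):
    u=np.where(m[v])[0]
    if len(u): print(v,u.min(),u.max(),(u.min()+u.max())/2, end=' | ')
# project ideal vertical axis
import cv2
for z in (.129,.15,.17,.2):
    p=cv2.projectPoints(np.array([[.489,-.300,z]]),cv2.Rodrigues(c['R'])[0],c['t'],K(c),dist(c))[0].ravel(); print(z,p.round(1))
print('nose',onplane(c,[(222.6,130.6)],.129))
g=cv2.cvtColor(c['img'],cv2.COLOR_RGB2GRAY); print(g[141:160,210:238])
b=mask(c,(0,0,0),(179,255,70),(205,136,245,176)); print(comps(b,30)[0])
```

```text
94 217 219 218.0 | 97 217 220 218.5 | 100 217 220 218.5 | 103 217 220 218.5 | 106 218 225 221.5 | 109 218 225 221.5 | 112 218 225 221.5 | 115 219 225 222.0 | 118 218 226 222.0 | 121 218 226 222.0 | 124 219 225 222.0 | 127 220 225 222.5 | 130 220 224 222.0 | 0.129 [222.8 129.3]
0.15 [222.6 123.5]
0.17 [222.3 117.9]
0.2 [222.  109.3]
nose [[ 0.49340049 -0.29304971  0.129     ]]
[[ 50  52  57  77 106 124 132 133 134 133 133 132 131 132 132 132 131 132
  130 130 131 131 132 132 132 131 131 132]
 [ 52  51  56  75 105 124 131 133 133 132 132 130 130 128 127 127 124 119
  116 115 118 124 131 133 131 131 131 133]
 [ 53  51  57  75 102 121 128 128 128 127 123 119 115 113 110 107 100  92
   85  82  90 111 127 131 132 130 132 132]
 [ 50  51  53  69  91 108 112 111 109 106 100  92  84  79  74  68  62  54
   47  46  61  92 119 131 132 132 133 133]
 [ 49  46  47  53  67  78  80  77  73  68  63  54  48  43  37  34  32  29
   29  30  43  74 106 126 133 133 134 134]
 [ 44  38  37  36  41  46  45  43  38  34  31  31  28  28  26  25  25  26
   26  26  33  56  91 119 129 133 134 134]
 [ 41  33  29  28  
[... 903 characters left out ...]
  60 100 127]
 [ 82  57  31  16  21  23  27  26  27  26  25  26  25  24  23  23  21  21
   23  19  19  19  18  17  23  55  98 125]
 [ 92  63  33  16  16  21  23  23  25  24  23  20  19  19  19  18  18  17
   19  18  16  18  19  16  21  54  98 125]
 [102  72  36  15  16  17  19  20  18  18  19  18  17  18  17  17  18  18
   20  17  18  17  16  18  22  56  97 124]
 [111  79  40  15  13  17  18  17  18  16  17  16  16  17  18  17  17  18
   19  17  17  16  18  16  23  55  98 125]
 [117  87  48  20  15  16  12  15  17  18  17  16  18  17  17  18  18  18
   18  18  16  16  19  14  24  56  99 125]]
[((np.int32(211), np.int32(144), np.int32(25), np.int32(27), np.int32(555)), array([222.9, 156.8]))]
```

step_arm(
  plan=[
    [1, 0, -0.01, 0, 0],
    [1, 0.001, -0.03, 0, 0],
    [1, 0.003, -0.06, 0, 0],
    [1, 0.004, -0.095, 0, 0],
    [1, 0.005, -0.13, 0, 0],
    [1, 0.006, -0.165, 0, 0],
    [1, 0.007, -0.2, 0, 0],
    [1, 0.008, -0.23, 0, 0],
    [1, 0.009, -0.253, 0.005, 0],
    [1, 0.009, -0.267, 0.01, 0],
    [1, 0.009, -0.267, 0.014, 0],
    [1, 0.009, -0.267, 0.014, 0],
    [1, 0.009, -0.267, 0.014, 0],
  ],
)

```text
time: 6.05
tool_pos: [0.4985, -0.034, 0.2077]
tool_rot: [3.141, -0.0, -0.001]
contact_force: [0.4, -0.2, -1.1]
opening: 0.0276
grip_force: 20.0
```

Run:
```python
from m import *
c=snap('scene','s3');t=snap('top','t3')
s=observe(); print(s['opening'],s['tool_pos'],s['tool_rot'],s['grip_force'])
pr=lambda X:cv2.projectPoints(np.array([X],float),cv2.Rodrigues(c['R'])[0],c['t'],K(c),dist(c))[0].ravel().round(1)
p=s['tool_pos']; print('nose exp',pr([p[0],p[1],.115]),'label',pr([.498,-.033,.055]))
o=np.zeros((400,800,3),np.uint8)
o[:,:400]=cv2.resize(c['img'][130:230,215:315],(400,400),interpolation=3);o[:,400:]=cv2.resize(t['img'][150:250,200:300],(400,400),interpolation=3)
cv2.imwrite('pics/c3.png',o[:,:,::-1])
h=load('s2'); print('hole',onplane(h,[(223.2,150)],.055))
```

```text
0.027587892916910252 [ 0.49856569 -0.03393361  0.20781868] [ 3.14136152e+00 -2.85719406e-04 -1.31278910e-03] 19.986614920198917
nose exp [264.2 175.2] label [264.2 192.3]
hole [[ 0.49319321 -0.29521787  0.055     ]]
```

View pics/c3.png

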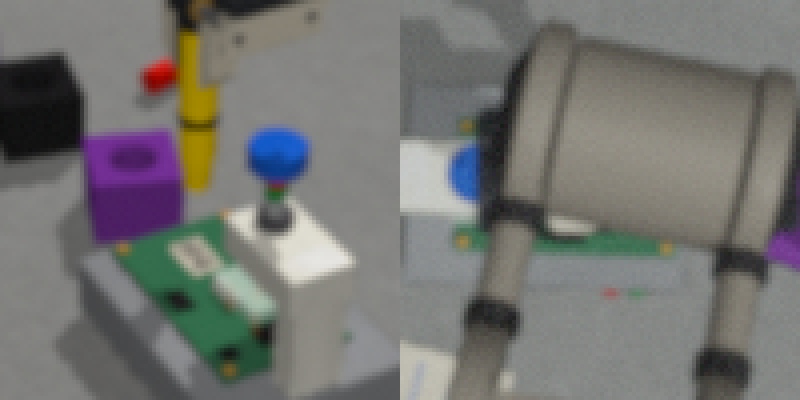

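The label centre in the scene view is at px (263.5,193.5), with the nose directly above it at (264,176), as predicted for 60 mm. Now I'll hold for 1.6 s.

step_arm(
  plan=[
    [1, 0, 0, 0, 0],
    [1, 0, 0, 0, 0],
    [1, 0, 0, 0, 0],
    [1, 0, 0, 0, 0],
    [1, 0, 0, 0, 0],
    [1, 0, 0, 0, 0],
    [1, 0, 0, 0, 0],
    [1, 0, 0, 0, 0],
    [1, 0, 0, 0, 0],
    [1, 0, 0, 0, 0],
    [1, 0, 0, 0, 0],
    [1, 0, 0, 0, 0],
    [1, 0, 0, 0, 0],
  ],
)

```text
time: 7.78
tool_pos: [0.4984, -0.0333, 0.2077]
tool_rot: [3.142, -0.0, -0.0]
contact_force: [0.6, -0.4, -0.8]
opening: 0.0276
grip_force: 20.0
```

step_arm(
  plan=[
    [1, 0, 0.005, -0.014, 0],
    [1, -0.001, 0.02, -0.014, 0],
    [1, -0.003, 0.05, -0.014, 0],
    [1, -0.004, 0.085, -0.014, 0],
    [1, -0.005, 0.12, -0.014, 0],
    [1, -0.006, 0.155, -0.014, 0],
    [1, -0.007, 0.19, -0.014, 0],
    [1, -0.008, 0.22, -0.014, 0],
    [1, -0.009, 0.245, -0.014, 0],
    [1, -0.009, 0.26, -0.014, 0],
    [1, -0.009, 0.266, -0.014, 0],
    [1, -0.009, 0.266, -0.014, 0],
    [1, -0.009, 0.266, -0.014, 0],
  ],
)

```text
time: 9.4
tool_pos: [0.4895, -0.2984, 0.2218]
tool_rot: [-3.141, 0.0, 0.001]
contact_force: [-0.1, 0.2, -1.4]
opening: 0.0276
grip_force: 20.0
```

Run:
```python
from m import *
c=snap('scene','s4'); s=observe(); print(s['opening'],s['tool_pos'],s['contact_force'])
m=mask(c,(18,110,60),(36,255,255),(205,94,235,136))
for v in range(106,136,3):
    u=np.where(m[v])[0]
    if len(u): print(v,(u.min()+u.max())/2, end=' | ')
```

```text
0.027299260943233525 [ 0.48954286 -0.29846032  0.22184497] [ 0.25525045  0.88924674 -1.91542619]
106 221.5 | 109 221.5 | 112 221.5 | 115 222.0 | 118 222.0 | 121 222.0 | 124 222.0 | 127 222.5 | 130 222.0 |
```

step_arm(
  plan=[
    [1, 0, 0, 0.02, 0],
    [1, 0, 0, 0.045, 0],
    [1, 0, 0, 0.07, 0],
    [1, 0, 0, 0.09, 0],
    [1, 0, 0, 0.1, 0],
    [1, 0, 0, 0.11, 0],
    [1, 0, 0, 0.11, 0],
    [1, 0, 0, 0.11, 0],
  ],
)

```text
time: 10.45
tool_pos: [0.4897, -0.2994, 0.1123]
tool_rot: [3.141, -0.001, -0.0]
contact_force: [1.0, -0.1, -0.7]
opening: 0.0275
grip_force: 20.0
```

step_arm(
  plan=[
    [1, 0, 0, 0.003, 0],
    [1, 0, 0, 0.006, 0],
    [1, 0, 0, 0.008, 0],
    [1, 0, 0, 0.0095, 0],
    [1, 0, 0, 0.0095, 0],
    [1, 0, 0, 0.0095, 0],
  ],
)

```text
time: 11.2
tool_pos: [0.4894, -0.2993, 0.1023]
tool_rot: [3.141, -0.0, -0.0]
contact_force: [-0.1, 0.2, -1.2]
opening: 0.0275
grip_force: 20.0
```

step_arm(
  plan=[
    [1, 0, 0, 0.0005, 0],
    [1, 0, 0, 0.001, 0],
    [1, 0, 0, 0.001, 0],
    [0.5, 0, 0, 0.001, 0],
    [0.2, 0, 0, 0.001, 0],
    [0, 0, 0, 0.001, 0],
    [-0.5, 0, 0, 0.001, 0],
    [-1, 0, 0, 0.001, 0],
    [-1, 0, 0, 0.001, 0],
    [-1, 0, 0, 0.001, 0],
    [-1, 0, 0, 0.001, 0],
    [-1, 0, 0, 0.001, 0],
  ],
)

```text
time: 12.7
tool_pos: [0.4894, -0.2993, 0.1012]
tool_rot: [3.141, -0.0, -0.0]
contact_force: [0.2, -0.1, 0.1]
opening: 0.0914
grip_force: 0.0
```

step_arm(
  plan=[
    [-1, 0, 0, -0.02, 0],
    [-1, 0, 0, -0.05, 0],
    [-1, 0, 0, -0.09, 0],
    [-1, 0, 0, -0.13, 0],
    [-1, 0, 0, -0.16, 0],
    [-1, 0, 0, -0.17, 0],
    [0, 0, -0.04, -0.17, 0],
    [1, 0, -0.08, -0.17, 0],
    [1, 0.003, -0.13, -0.17, 0],
    [1, 0.006, -0.18, -0.17, 0],
    [1, 0.008, -0.23, -0.17, 0],
    [1, 0.01, -0.28, -0.17, 0],
    [1, 0.012, -0.33, -0.17, 0],
    [1, 0.0125, -0.36, -0.17, 0],
    [1, 0.0125, -0.366, -0.17, 0],
    [1, 0.0125, -0.366, -0.17, 0],
    [1, 0.0125, -0.366, -0.17, 0],
  ],
)

```text
time: 14.82
tool_pos: [0.502, 0.0656, 0.2709]
tool_rot: [3.141, 0.001, -0.002]
contact_force: [0.3, -1.2, 0.4]
opening: 0.0004
grip_force: 0.0
```

Run:
```python
from m import *
c=snap('scene','s5');t=snap('top','t5'); s=observe(); print(s['opening'],s['tool_pos'],s['contact_force'])
P=cloud(t);Q=cloud(c)
m=mask(t,(18,110,80),(36,255,255),(325,175,375,225)); print(comps(m)[0], comps(mask(c,(18,110,80),(36,255,255),(205,100,240,175)))[0]); q=P[m>0]; print(np.nanpercentile(q,[3,50,97],0).round(3))
o=np.zeros((400,800,3),np.uint8)
o[:,:400]=cv2.resize(c['img'][90:230,180:320],(400,400),interpolation=3);o[:,400:]=cv2.resize(t['img'][130:270,220:360][:, :],(400,400),interpolation=3)
cv2.imwrite('pics/c5.png',o[:,:,::-1])
```

```text
0.0005478181511819346 [0.50206    0.06570942 0.27106958] [ 0.16512758 -0.71188085  0.81382775]
[((np.int32(343), np.int32(193), np.int32(17), np.int32(12), np.int32(156)), array([351.7, 198.9]))] [((np.int32(218), np.int32(120), np.int32(9), np.int32(7), np.int32(51)), array([222., 123.])), ((np.int32(219), np.int32(129), np.int32(9), np.int32(25), np.int32(202)), array([222.7, 141. ]))]
[[ 0.476 -0.324  0.046]
 [ 0.487 -0.294  0.155]
 [ 0.503 -0.286  0.163]]
```

View pics/c5.png

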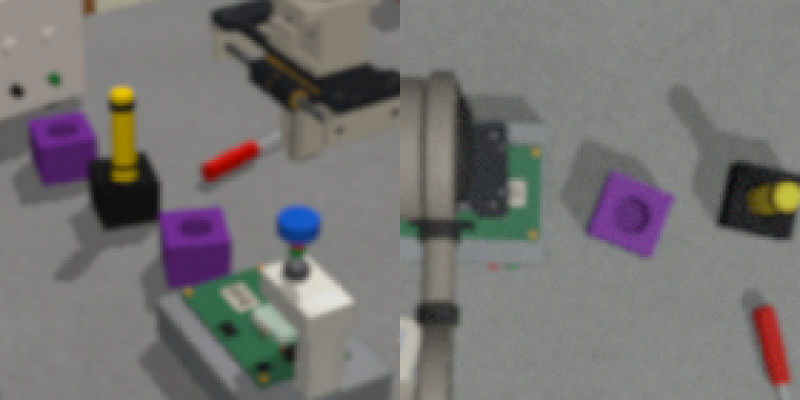

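The scanner is back standing in its holder at its original height, with its top at scene row 120 as before. The shut fingers are above the knob, which is at about scene px (284,168).

step_arm(
  plan=[
    [1, 0, 0, 0.02, 0],
    [1, 0, 0, 0.04, 0],
    [1, 0, 0, 0.053, 0],
    [1, 0, 0, 0.057, 0],
    [1, 0, 0, 0.06, 0],
    [1, 0, 0, 0.063, 0],
    [1, 0, 0, 0.066, 0],
    [1, 0, 0, 0.069, 0],
    [1, 0, 0, 0.069, 0],
    [1, 0, 0, 0.069, 0],
  ],
)

```text
time: 16.18
tool_pos: [0.5022, 0.0665, 0.2028]
tool_rot: [3.141, -0.001, -0.0]
contact_force: [-1.9, -1.5, 6.0]
opening: 0.0004
grip_force: 3.0
```

step_arm(
  plan=[
    [1, 0, 0, 0.003, 0],
    [1, 0, 0, 0.006, 0],
    [1, 0, 0, 0.008, 0],
    [1, 0, 0, 0.01, 0],
    [1, 0, 0, 0.01, 0],
    [1, 0, 0, 0.01, 0],
    [1, 0, 0, 0.01, 0],
  ],
)

```text
time: 17.05
tool_pos: [0.5023, 0.0665, 0.1935]
tool_rot: [3.141, -0.002, -0.0]
contact_force: [-4.6, -1.6, 10.6]
opening: 0.0005
grip_force: 5.3
```

Run:
```python
from m import *
c=snap('scene','s6'); s=observe(); print(s['tool_pos'],s['contact_force'])
cv2.imwrite('pics/c6.png',cv2.resize(c['img'][140:220,245:325],(640,600),interpolation=3)[:,:,::-1])
```

```text
[0.5023017  0.06653996 0.19350302] [-4.13498629 -1.23072546 11.05589342]
```

View pics/c6.png

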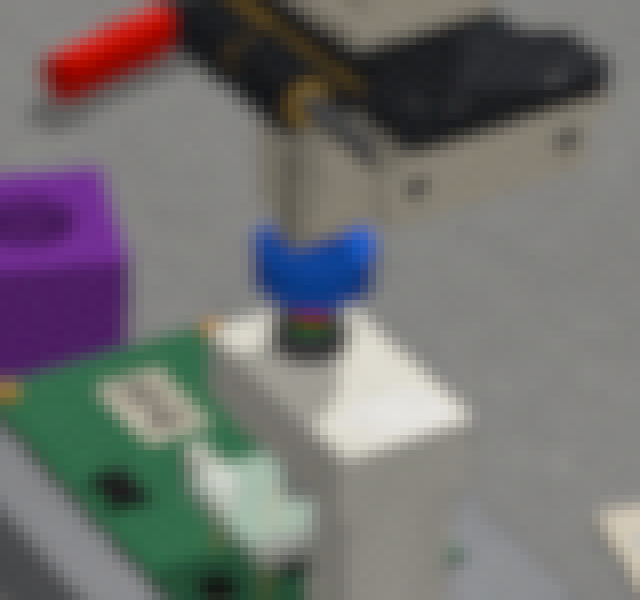

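The fingers press the knob. A thin green strip shows at the guide's rim (crop (310,330)) with the red band just above it, which fits 18.5 mm of travel at 11 N.

```bash
python3 -c "
from cell import *
print(hand_in())"
```

```text
the job is handed in; nothing more can be done
None
```

The job is handed in at about 17 s: I held the scanner still 60 mm above the label for over 1.6 s and stood it back fully down in its holder, and the plunger is held at about 18.5 mm, in the green band.

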